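# Hold a formed bracket against the spring stop for bolting

## Task

Lift the formed channel bracket out of the open die and set it on the bed of the bolting fixture, between the two low rails with its closed end towards the spring-backed stop. Push it squarely against the stop with a steady force of about 10 N, flat on the bed, and finish there while still gripping and pressing, so that a workmate can bolt it down; never ram the stop to its end, and leave the other things on the bench where they are.

Things in the scene. Friction and masses are not known exactly. Their poses are not given: they have to be found in the camera images.
- bracket_center (a point): centre (half-way up) of the loose bracket, a rigid bright sheet-metal channel 100 long (own x) x 48 wide (own y) x 52 tall, walls 4 thick: floor, two long side walls along x, and a closed end wall at +x; open at the top and at -x. About 0.32 kg (0.25 to 0.42). Starts upright in the die. Best gripped from above across the two side walls (48 wide along own y), near their top edge
- bracket_end (a point): outer face of the bracket's closed end wall, half-way up: 50 in +x from the bracket's centre
- die: fixed dark steel forming die on a grey plate 210 x 130 x 15; block 150 (x) x 110 (y), top 45 above the bench. Origin: centre of its underside on the bench. Cavity in the middle 105 (x) x 53 (y), 16 deep, floor 29 above the bench, so the bracket stands 36 out of it (own x of bracket and die agree). Two guide posts 20 dia, tops 73 above the bench, at own (90, 48) and (-90, -48)
- fixture: fixed grey bolting fixture, plate 280 (x) x 150 (y) x 15 thick; origin: centre of its underside on the bench; own x points along the lane to the stop. Two low rails along x, 10 high, from x -100 to 45, with 62 free between them (lane centred on y = 0). A dark back block 90 wide x 45 high stands from x 100 to 130 behind the stop
- bed (a point): centre of the fixture's bed (its flat top, 15 above the bench), axes as the fixture's
- stop_face (a point): centre of the front face of the spring-backed stop, a steel plate 56 wide x 40 tall across the lane's end, at fixture x = 50 when untouched, 22 above the bed; moves with the plate in the fixture's +x as it is pushed
- stop (a joint): travel of the spring-backed stop, m: 0 untouched, grows as it is pushed in the fixture's +x, end of travel 0.028. Takes 3 N to start and 0.6 N more per mm (10 N at about 0.0117, 20 N at the end)
- screwdriver: loose screwdriver with a black handle, lying; bystander, leave it where it is
- wrench: loose steel wrench, lying; bystander, leave it where it is
- can: loose round can, 60 dia x 120 tall; bystander, leave it where it is
- collar: loose dark steel ring, 56 dia x 22 tall; bystander, leave it where it is
- blanks: loose stack of four flat sheet blanks, 150 x 100 x 16; bystander, leave it where it is
Mind the look-alikes: they are no part of the job. What is shaped like the die but purple or turquoise is not meant.

How it is judged:
By the outcome, as a careful person would: the job done as asked, in the order asked, and still so for the second after the job is handed in, while the arm keeps its last pose, push and grip.
It also fails if it takes over 40 s, if anything falls off the work surface, if the arm or the gripper's body presses on something with over 40 N, if the wrist force passes 120 N, or if a joint passes its speed limit or range.

## Robot

A 7-joint arm with a two-finger parallel gripper is mounted at the origin on the work surface. World frame = base frame: x ahead of the robot, y to its left, z up, the work surface at z = 0. Lengths are in m, angles in rad, forces in N, time in s.
With the tool pointing down it reaches from about 0.4 to 0.9 m from the base axis. Payload 5.5 kg.
Tool frame: the origin (TCP) lies midway between the tips of the shut fingers; the grasp point (between the pads) lies 19 mm behind it (manip.grip_point_offset is the distance from the TCP to the grasp point, in m); z points along the fingers, y is the line along which they close (so a half turn about z gives the same grasp; the last joint's range is limited). The gripper opens to 92 mm and grips with 3 to 60 N. Pads are 19 mm wide; open, the fingers measure 130 mm over their backs; the gripper's body (75 mm by 190 mm) begins 47 mm behind the grasp point.
Start: joints at [-0.94, 0.501, -0.427, 1.55, 0.221, 1.138, -0.21], TCP at [0.234, 0.607, 0.227] pointing down, gripper open.
Joint ranges: [-2.88, 2.88], [-0.31, 2.03], [-1.54, 1.56], [0.2, 2.42], [-1.41, 4.55], [0.19, 2.02], [-2.57, 2.57]. Speed limits (rad/s): [2.57, 2.57, 3.14, 3.14, 3.14, 3.14, 3.14].

## Interface

Orientations are given as a unit quaternion [x, y, z, w].
In Python, from bench import manip gives the robot as it stands.
- The arm moves only by the tool arm_command, never from a script. Its argument "moves" is a list of rows, each a list of 3 entries, a list of its own where there are three numbers: the shift along the tool's x, y, z in mm, then the turn, a rotation vector about the tool's x, y, z in degrees, then the finger opening in mm, from 0 to 91.8. In form: [[[tx, ty, tz], [ax, ay, az], jaw], ...]. A call has 1 to 5 rows; each row is the pose to reach, as a shift and turn from the pose commanded when the call began, along the tool's axes at that moment; what a row does not reach only later rows make up. A row lasts 1/10 s, in which the tool goes at most 50 mm and 8.59 degrees, less where a joint would pass 70% of its speed; a pose out of reach is approached as far as the arm can. A call with a gripper value outside its range is refused whole. The fingers move at their own pace and stop on an object; "force" is the grip in N (left out, the last holds). Time passes only in rows, so rows that repeat a pose let the fingers close. It gives the time, the measured TCP pose, the force, the opening and the grip force at its end, in the units of the state.
- manip.sense(): the state, without advancing time (a new reading comes with each control period).
- manip.read_camera(name): name is "side" or "top"; returns the picture (400x640x3 uint8, red, green, blue); there is no depth.
- manip.camera_params(name): a dict with "fx", "fy", "cx", "cy" (pixels), "R" (3x3) and "t" (3): a world point X has camera coordinates R X + t. Camera axes: x right, y down, z forward; pixel columns grow to the right and rows downward; lengths in m; the calibration is good to about 2 mm. A picture is of the moment at which its call begins. camera_params takes no time and is no camera call.
- manip.sign_off(): hands the job in; it is judged then, once.
The state is a dict: "time_s": time; "qpos": joint angles; "qvel": joint speeds; "joint_torque": joint torques, N m; "position": TCP position; "ee_rot": TCP orientation; "contact_force": force on the tool from outside, world axes, zero at the start; "torque": the same for the moment, N m; "gripper_width": finger opening in m; "grip_force": force on a finger pad.
Only numpy, scipy, OpenCV 4.12 (cv2) and the standard library are available. Lean on these libraries where they do the work, as an engineer would, in place of code of your own. Each camera call takes 0.05 s, during which the arm holds its last target. There are 200 camera calls.

## Working session

There is one attempt and no reset: what is moved stays moved. The work goes in short steps, Python scripts to look and compute and a tool call to move; the robot and the scene stay as the last step left them, time stands still between calls to the robot, and variables do not carry over. Pictures are saved under pics/ and viewed, at most 10 in all, crops included, and the job is handed in when it is done.

Besides the shell and the picture viewer there is one more tool, called after ">>>" in YAML: its name, and indented under it one key for each argument. arm_command: Moves the arm, as the interface text tells. Its arguments: {"type":"object","properties":{"moves":{"type":"array","items":{"type":"array"}},"force":{"type":"number"}},"required":["moves"]}

```bash
mkdir -p pics; python3 - <<'E'
from bench import manip
import cv2
for n in("top","side"):
    cv2.imwrite(f"pics/{n}0.png",manip.read_camera(n)[:,:,::-1]); 
    p=manip.camera_params(n); print(n,p)
s=manip.sense(); print(s)
E
```

```text
top {'fx': 368.3245241542693, 'fy': 368.3245241542693, 'cx': 316.60584620139355, 'cy': 199.8185394699566, 'R': array([[ 0.01355514, -0.999564  ,  0.02623087],
       [-0.99749324, -0.01533986, -0.06907915],
       [ 0.06945141, -0.02522873, -0.99726627]]), 't': array([-0.04325117,  0.53206553,  1.21630156])}
side {'fx': 370.2132452266735, 'fy': 370.2132452266735, 'cx': 318.04765975898516, 'cy': 191.99311560104516, 'R': array([[-0.99292458, -0.1187228 ,  0.00238277],
       [-0.06806025,  0.55254191, -0.83070165],
       [ 0.09730664, -0.82498626, -0.55671275]]), 't': array([0.49718433, 0.09354504, 0.93303277])}
{'time_s': 0.1, 'qpos': array([-0.93982542,  0.50172918, -0.42678019,  1.55132381,  0.22080981,
        1.13834485, -0.2103007 ]), 'qvel': array([ 0.00080061, -0.00202316, -0.0001921 , -0.00086671,  0.00086393,
       -0.00056673,  0.00016416]), 'joint_torque': array([-1.08170006e-02, -5.67864311e+01, -5.83882749e+00, -2.79917103e+01,
       -6.91415370e-02,  2.39832391e-02,  7.96518384e-05]), 'position': array([0.23353033, 0.60592145, 0.22580432]), 'ee_rot': array([ 1.82839272e-01,  9.83142427e-01, -8.59370348e-04, -1.73238109e-04]), 'contact_force': array([-0.19473103, -0.01560296,  0.31705405]), 'torque': array([-0.01045876,  0.02340223,  0.00496466]), 'grip_force': 0.0, 'gripper_width': 0.0921169958648676}
```

View pics/top0.png

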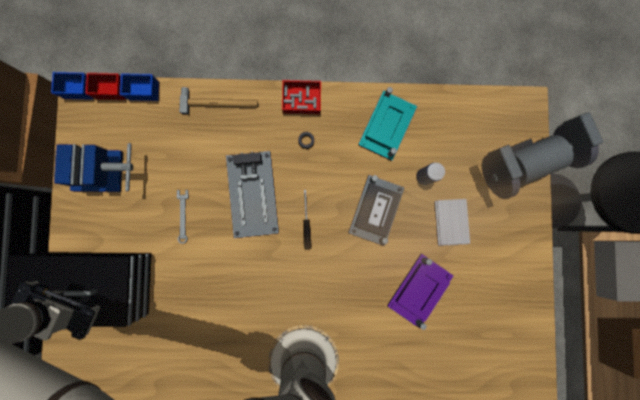

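View pics/side0.png

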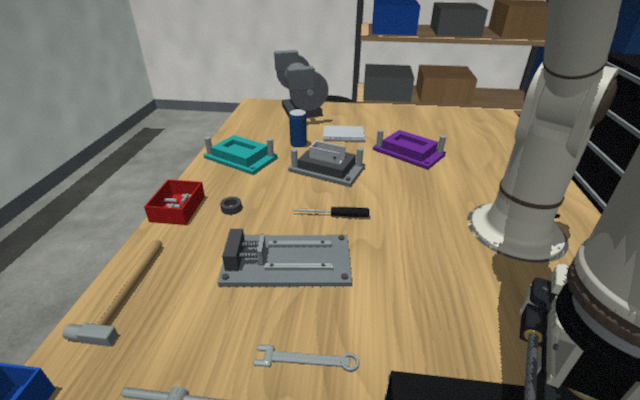

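Look-alikes in the top view are the turquoise die at (387,124), the purple die at (420,291) and the grey die holding the bright bracket at (377,209). I choose the grey one. The fixture is at (252,195), with its dark back block at the far end (246,159). Next I'll check close crops.

```bash
python3 - <<'E'
import cv2,numpy as np
t=cv2.imread("pics/top0.png");s=cv2.imread("pics/side0.png")
a=cv2.resize(t[165:255,335:415],None,fx=6,fy=6,interpolation=cv2.INTER_CUBIC)
b=cv2.resize(t[145:245,215:285],None,fx=5.4,fy=5.4,interpolation=cv2.INTER_CUBIC)[:540]
cv2.imwrite("pics/c_top_die.png",a);cv2.imwrite("pics/c_top_fix.png",b)
E
```

```text
(no output)
```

View pics/c_top_die.png

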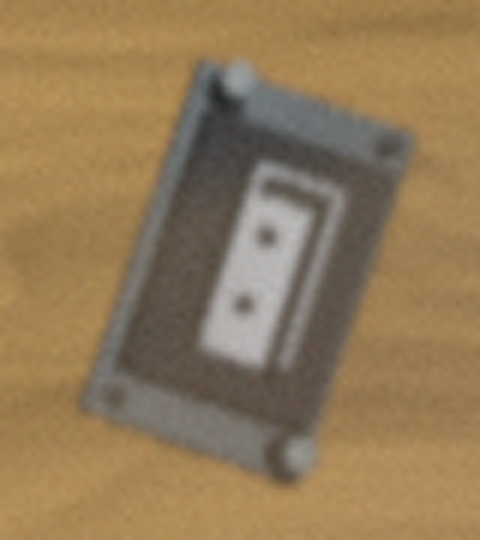

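View pics/c_top_fix.png

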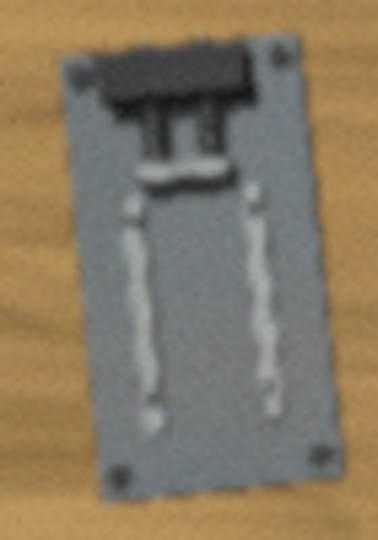

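The die crop shows the bright bracket with its closed end up at (262,163)–(343,187), open towards the bottom, and posts at (240,80) and (297,455). The fixture crop shows plate corners (64,60), (300,37), (343,473), (103,500) and the stop plate at (185,175). I'll fit planar poses to these points.

```bash
cat > h.py <<'E'
import numpy as np
from bench import manip
from scipy.optimize import least_squares
from scipy.spatial.transform import Rotation as R
def proj(P,n="top"):
    p=manip.camera_params(n);c=np.atleast_2d(P)@p["R"].T+p["t"]
    return c[:,:2]/c[:,2:]*[p["fx"],p["fy"]]+[p["cx"],p["cy"]]
def place(q,P):
    x,y,a=q;c,s=np.cos(a),np.sin(a);P=np.asarray(P,float)/1000
    return np.c_[x+c*P[:,0]-s*P[:,1],y+s*P[:,0]+c*P[:,1],P[:,2]]
def fit(P,uv,q0,n="top"):
    r=least_squares(lambda q:(proj(place(q,P),n)-uv).ravel(),q0,x_scale=[.1,.1,.1],loss="soft_l1")
    return r.x,(proj(place(r.x,P),n)-uv).round(2)
def unc(c,k,off): return (np.array(c)+.5)/k-.5+off
def rel(target_xyz,yaw):
    "shift (tool axes, mm) and z turn (deg) to put TCP at target, tool down, tool y along yaw+90 (mod 180)"
    s=manip.sense();r=R.from_quat(s["ee_rot"])
    d=r.inv().apply(np.array(target_xyz)-s["position"])*1000
    y=r.as_matrix()[:,1];a=np.degrees(yaw)+90-np.degrees(np.arctan2(y[1],y[0]))
    a=(a+90)%180-90
    Rt=R.from_euler("z",a,degrees=True)*r   # world turn
    z=Rt.as_matrix()[:,2];tilt=R.align_vectors([[0,0,-1]],[z])[0] if np.linalg.norm(z+[0,0,1])>1e-6 else R.identity()
    rv=(r.inv()*(tilt*Rt)).as_rotvec(degrees=True)
    print("shift",d.round(1),"turn",rv.round(2),"pos",s["position"].round(4),"F",s["contact_force"].round(1),"w",round(s["gripper_width"],4),"g",round(s["grip_force"],1),"t",round(s["time_s"],2))
    return d,rv
E
python3 - <<'E'
from h import *
D=[(90,48,73),(-90,-48,73),(105,65,15),(105,-65,15),(-105,65,15)]
q,e=fit(D,unc([(240,76),(298,455),(203,60),(413,135),(83,405)],6,[335,165]),[.5,-.2,-.3]);print("die",q,e.tolist())
B=[(50,24,81),(50,-24,81),(-50,-24,81)]
b,e=fit(B,unc([(260,160),(345,184),(286,371)],6,[335,165]),q);print("br",b,e.tolist())
print((proj(place(b,[(-50,24,81)]))-[335,165])*6)
F=[(140,75,15),(140,-75,15),(-140,-75,15),(-140,75,15)]
f,e=fit(F,unc([(64,60),(300,37),(343,473),(103,500)],5.4,[215,145]),[.5,.2,.1]);print("fix",f,e.tolist())
print(np.degrees([q[2],b[2],f[2]]))
k=(proj(place(f,[(50,28,55),(50,-28,55),(-100,31,25),(-100,-31,25)]))-[215,145])*5.4;print(k)
rel([b[0],b[1],.16],b[2])
E
```

```text
die [ 0.50304635 -0.23686508 -0.33069756] [[-0.01, 0.35], [0.23, -0.08], [-0.25, -0.6], [0.79, -0.13], [-0.74, 0.38]]
br [ 0.50395051 -0.23727969 -0.31142435] [[-0.11, -0.02], [-0.09, 0.78], [0.2, -0.74]]
[[199.02868394 335.12412761]]
fix [0.54983176 0.18092702 0.11872617] [[-0.46, -0.79], [0.26, -0.92], [0.41, 0.92], [-0.2, 0.71]]
[-18.94757453 -17.84330065   6.80250838]
[[136.26773225 180.25592047]
 [229.23527763 170.87757976]
 [162.5752862  429.22383765]
 [263.76071354 418.59076646]]
shift [-555.5 -689.5   67. ] turn [-0.1  -0.   -3.23] pos [0.2335 0.6059 0.2258] F [-0.2 -0.   0.3] w 0.0921 g 0.0 t 0.1
```

```bash
python3 - <<'E'
from h import *
rel([.48,.2,.23],-.311)
rel([.504,-.237,.16],-.311)
E
```

```text
shift [-375.9 -290.2   -3.7] turn [-0.1  -0.   -3.25] pos [0.2335 0.6059 0.2258] F [-0.2 -0.   0.3] w 0.0921 g 0.0 t 0.1
shift [-555.4 -689.2   67. ] turn [-0.1  -0.   -3.25] pos [0.2335 0.6059 0.2258] F [-0.2 -0.   0.3] w 0.0921 g 0.0 t 0.1
```

>>> arm_command:
  moves:
    - [[-40,-28,0],[0,0,0],90]
    - [[-80,-58,0],[0,0,0],90]
    - [[-118,-90,0],[0,0,0],90]
    - [[-156,-120,0],[0,0,0],90]
    - [[-194,-150,0],[0,0,-2],90]

```text
time_s: 0.6
position: [0.3613, 0.3947, 0.2264]
ee_rot: [0.165, 0.986, -0.0, -0.0]
contact_force: [0.5, -0.2, -0.2]
gripper_width: 0.0898
grip_force: 0.0
```

>>> arm_command:
  moves:
    - [[-40,-28,0],[0,0,0],90]
    - [[-80,-58,0],[0,0,0],90]
    - [[-118,-90,0],[0,0,0],90]
    - [[-156,-120,0],[0,0,0],90]
    - [[-190,-150,0],[0,0,-1],90]

```text
time_s: 1.1
position: [0.4922, 0.1906, 0.2266]
ee_rot: [0.157, 0.988, -0.0, 0.0]
contact_force: [0.5, 2.0, -0.0]
gripper_width: 0.0901
grip_force: 0.0
```

```bash
python3 - <<'E'
from h import *
rel([.504,-.237,.16],-.311); print(manip.sense()["qpos"].round(2))
E
```

```text
shift [-144.1 -402.8   66.7] turn [-0.01  0.   -0.29] pos [0.4922 0.1906 0.2266] F [ 0.5  2.  -0. ] w 0.0901 g 0.0 t 1.1
[-0.2   0.26 -0.26  1.86  0.08  1.03  0.76]
```

>>> arm_command:
  moves:
    - [[-16,-45,8],[0,0,0],90]
    - [[-32,-90,16],[0,0,0],90]
    - [[-48,-135,24],[0,0,0],90]
    - [[-64,-180,32],[0,0,0],90]
    - [[-80,-224,38],[0,0,0],90]

```text
time_s: 1.6
position: [0.4971, -0.0468, 0.1881]
ee_rot: [0.157, 0.988, -0.0, -0.0]
contact_force: [1.0, -0.2, -0.1]
gripper_width: 0.0904
grip_force: 0.0
```

>>> arm_command:
  moves:
    - [[-16,-45,6],[0,0,0],90]
    - [[-32,-90,12],[0,0,0],90]
    - [[-48,-135,20],[0,0,0],90]
    - [[-64,-179,28],[0,0,0],90]
    - [[-64,-179,28],[0,0,0],90]

```text
time_s: 2.1
position: [0.5007, -0.2433, 0.1594]
ee_rot: [0.162, 0.987, -0.002, -0.001]
contact_force: [-0.5, 0.4, 0.6]
gripper_width: 0.09
grip_force: 0.0
```

```bash
python3 - <<'E'
from h import *
import cv2
rel([.504,-.237,.052],-.311)
a=manip.read_camera("side")[:,:,::-1][110:200,270:390]
cv2.imwrite("pics/s1.png",cv2.resize(a,None,fx=6,fy=6,interpolation=cv2.INTER_CUBIC))
for P in [(50,24,81),(50,-24,81),(-50,-24,81),(-50,24,81)]:print(((proj(place([.504,-.2373,-.32],[P]),"side")-[270,110])*6).round())
E
```

```text
shift [ -1.3   7.5 107.4] turn [-0.24 -0.06 -0.86] pos [ 0.5007 -0.2433  0.1594] F [-0.5  0.4  0.6] w 0.09 g 0.0 t 2.1
[[229. 219.]]
[[269. 182.]]
[[446. 219.]]
[[410. 259.]]
```

View pics/s1.png

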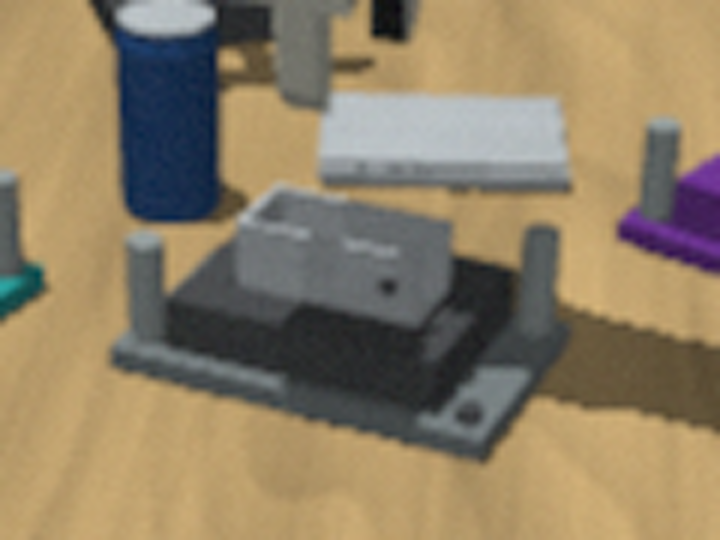

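The bracket's top corners are at crop pixels (237,225), (278,186), (452,222) and (418,262), about 1.3 px from the prediction (~3 mm towards -x). I average the two views to (0.5025, -0.236) with a yaw of -18.5°. The can is clear of the gripper.

```bash
python3 - <<'E'
from h import *
rel([.5025,-.236,.052],-.323)
E
```

```text
shift [ -0.3   3.3 107.6] turn [-0.09 -0.11  0.02] pos [ 0.5014 -0.239   0.1596] F [ 1.   0.8 -0.6] w 0.0898 g 0.0 t 2.15
```

>>> arm_command:
  moves:
    - [[0,1,30],[0,0,0],90]
    - [[0,1,60],[0,0,0],90]
    - [[0,1,75],[0,0,0],90]
    - [[0,1,75],[0,0,0],90]
    - [[0,1,75],[0,0,0],90]

```text
time_s: 2.65
position: [0.5038, -0.2326, 0.0859]
ee_rot: [0.156, 0.988, 0.0, -0.0]
contact_force: [-1.0, 0.2, 0.9]
gripper_width: 0.09
grip_force: 0.0
```

```bash
python3 - <<'E'
from h import *
rel([.5025,-.236,.052],-.323)
E
```

```text
shift [ 0.2 -3.6 33.9] turn [ 0.03 -0.03  0.52] pos [ 0.5038 -0.2326  0.0859] F [-1.   0.2  0.9] w 0.09 g 0.0 t 2.65
```

>>> arm_command:
  moves:
    - [[0,-3.5,17],[0,0,0.5],90]
    - [[0,-3.5,30],[0,0,0.5],90]
    - [[0,-3.5,33],[0,0,0.5],90]
    - [[0,-3.5,33],[0,0,0.5],54]
    - [[0,-3.5,33],[0,0,0.5],50]
  force: 15

```text
time_s: 3.15
position: [0.5029, -0.2371, 0.0533]
ee_rot: [0.161, 0.987, -0.0, 0.0]
contact_force: [-0.2, 0.4, -0.4]
gripper_width: 0.0783
grip_force: 0.0
```

>>> arm_command:
  moves:
    - [[0,0,0],[0,0,0],46]
    - [[0,0,0],[0,0,0],46]
    - [[0,0,0],[0,0,0],40]
    - [[0,0,0],[0,0,0],40]
  force: 15

```text
time_s: 3.55
position: [0.5025, -0.2375, 0.0529]
ee_rot: [0.161, 0.987, -0.0, 0.0]
contact_force: [0.5, 0.1, 1.0]
gripper_width: 0.0475
grip_force: 15.0
```

>>> arm_command:
  moves:
    - [[0,0,0],[0,0,0],35]
    - [[0,0,0],[0,0,0],35]
    - [[0,0,-8],[0,0,0],35]
    - [[0,0,-22],[0,0,0],35]
    - [[0,0,-40],[0,0,0],35]
  force: 45

```text
time_s: 4.05
position: [0.5016, -0.2366, 0.0929]
ee_rot: [0.161, 0.987, 0.0, -0.001]
contact_force: [0.7, -0.7, -2.2]
gripper_width: 0.0479
grip_force: 45.0
```

>>> arm_command:
  moves:
    - [[0,0,-25],[0,0,0],35]
    - [[0,0,-50],[0,0,0],35]
    - [[0,0,-65],[0,0,0],35]
    - [[0,0,-65],[0,0,0],35]
  force: 45

```text
time_s: 4.45
position: [0.5042, -0.2378, 0.161]
ee_rot: [0.161, 0.987, -0.001, 0.003]
contact_force: [0.8, -0.3, -2.3]
gripper_width: 0.0478
grip_force: 45.0
```

```bash
python3 - <<'E'
from h import *
f=[.5498,.1809,.1187]
# bracket set down with end at x=+25 -> centre -25
p=place(f,[(-28,0,160)])[0]; print(p)
rel(p,f[2])
import cv2
a=manip.read_camera("side")[:,:,::-1]
cv2.imwrite("pics/s2.png",cv2.resize(a[215:300,205:365],None,fx=5,fy=5,interpolation=cv2.INTER_CUBIC))
cv2.imwrite("pics/s2f.png",a)
F=[(140,75,15),(140,-75,15),(-140,-75,15),(-140,75,15),(50,28,55),(50,-28,55),(-100,31,25),(-100,-31,25),(45,31,25),(45,-31,25),(130,45,60),(100,45,60)]
print(((proj(place(f,F),"side")-[205,215])*5+2).round())
E
```

```text
[0.52199702 0.1775842  0.16      ]
shift [1.155e+02 3.994e+02 2.000e-01] turn [ -0.08   0.3  -25.37] pos [ 0.5042 -0.2378  0.161 ] F [ 0.8 -0.3 -2.3] w 0.0478 g 45.0 t 4.45
[[ 60. 334.]
 [131.  98.]
 [712.  99.]
 [736. 335.]
 [283. 184.]
 [299.  98.]
 [636. 241.]
 [632. 145.]
 [300. 241.]
 [316. 144.]
 [ 84. 203.]
 [156. 204.]]
```

View pics/s2.png

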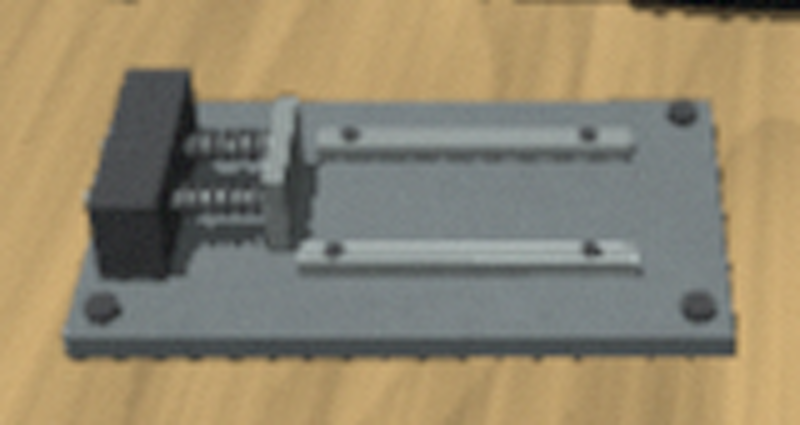

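The fixture in the side crop has plate corners at (66,338), (712,101) and (735,340), stop top front corners at (290,182) and (299,98), and rail inner ends at about (305,241) and (638,245). I'll do a joint two-camera fit.

```bash
python3 - <<'E'
from h import *
T=[(140,75,15),(140,-75,15),(-140,-75,15),(-140,75,15)]
tu=unc([(64,60),(300,37),(343,473),(103,500)],5.4,[215,145])
S=[(140,75,15),(-140,-75,15),(-140,75,15),(50,28,55),(50,-28,55),(45,31,25),(-100,31,25)]
su=unc([(66,338),(712,101),(735,340),(290,182),(299,98),(303,241),(638,245)],5,[205,215])
g=lambda q:np.r_[(proj(place(q,T))-tu).ravel(),(proj(place(q,S),"side")-su).ravel()]
r=least_squares(g,[.55,.18,.12],loss="soft_l1"); f=r.x
print(f,np.degrees(f[2]),g(f).round(1))
for n,A,u in(("top",T,tu),("side",S,su)): print(n,fit(A,u,f,n)[0])
p=place(f,[(-28,0,160)])[0];rel(p,f[2])
s=manip.sense();y=R.from_quat(s["ee_rot"]).as_matrix()[:,1];print("tool yaw",np.degrees(np.arctan2(y[1],y[0]))-90)
E
```

```text
[0.54888106 0.18139747 0.11764542] 6.740585829606383 [-0.6 -0.5  0.2 -0.6  0.2  1.2 -0.4  1.  -0.9 -0.6  0.5 -0.2  0.6 -0.7
 -0.9  0.7  0.5  0.2 -0.3  0.2  0.1 -0.5]
top [0.54983176 0.18092702 0.11872618]
side [0.54869132 0.18166658 0.1169217 ]
shift [115.4 399.6  -1.1] turn [ -0.04   0.16 -25.31] pos [ 0.5032 -0.2374  0.1593] F [-0.2 -0.2 -3.2] w 0.0478 g 45.0 t 4.5
tool yaw -18.565812105706087
```

>>> arm_command:
  moves:
    - [[8,28,0],[0,0,-2],35]
    - [[20,68,0],[0,0,-5],35]
    - [[32,110,0],[0,0,-7.5],35]
    - [[44,152,0],[0,0,-10],35]
    - [[56,194,0],[0,0,-12.5],35]
  force: 45

```text
time_s: 5.0
position: [0.5099, -0.0337, 0.1566]
ee_rot: [0.052, 0.999, 0.0, -0.001]
contact_force: [0.9, -0.6, -3.7]
gripper_width: 0.0477
grip_force: 45.0
```

```bash
python3 - <<'E'
from h import *
f=[.5489,.1814,.1176]
rel(place(f,[(-28,0,120)])[0],f[2])
E
```

```text
shift [ 10.8 211.9  36.6] turn [ 1.000e-02 -1.300e-01 -1.272e+01] pos [ 0.5099 -0.0337  0.1566] F [ 0.9 -0.6 -3.7] w 0.0477 g 45.0 t 5.0
```

>>> arm_command:
  moves:
    - [[2,44,0],[0,0,-3],35]
    - [[5,90,5],[0,0,-6],35]
    - [[7,136,12],[0,0,-9],35]
    - [[9,180,24],[0,0,-12],35]
    - [[10.5,205,36],[0,0,-12.7],35]

```text
time_s: 5.5
position: [0.5211, 0.1744, 0.1206]
ee_rot: [-0.061, 0.998, 0.001, -0.0]
contact_force: [0.4, 0.2, -3.2]
gripper_width: 0.0476
grip_force: 45.0
```

>>> arm_command:
  moves:
    - [[0,0,0],[0,0,0],35]
    - [[0,0,0],[0,0,0],35]
    - [[0,0,0],[0,0,0],35]

```text
time_s: 5.8
position: [0.5221, 0.1678, 0.1211]
ee_rot: [-0.057, 0.998, -0.001, -0.001]
contact_force: [0.8, -1.5, -3.0]
gripper_width: 0.0473
grip_force: 45.0
```

```bash
python3 - <<'E'
from h import *
f=[.5489,.1814,.1176]
rel(place(f,[(-28,0,42)])[0],f[2])
import cv2
a=manip.read_camera("side")[:,:,::-1];
cv2.imwrite("pics/s3.png",cv2.resize(a[190:300,205:365],None,fx=5,fy=5,interpolation=cv2.INTER_CUBIC))
# predicted bracket outline if gripped at centre: bracket bottom = TCP-0.024 
s=manip.sense();y=R.from_quat(s["ee_rot"]).as_matrix()[:,1];yaw=np.arctan2(y[1],y[0])-np.pi/2
q=[s["position"][0],s["position"][1],yaw];z=s["position"][2]*1000-24
for zz in(z,z+52):print(((proj(place(q,[(50,24,zz),(-50,24,zz),(50,-24,zz)]),"side")-[205,190])*5+2).round())
E
```

```text
shift [-0.3 10.4 79.1] turn [-0.07 -0.08 -0.21] pos [0.5221 0.1678 0.1211] F [ 0.8 -1.5 -3. ] w 0.0473 g 45.0 t 5.8
[[348. 211.]
 [588. 212.]
 [360. 140.]]
[[340. 111.]
 [589. 112.]
 [352.  42.]]
```

View pics/s3.png

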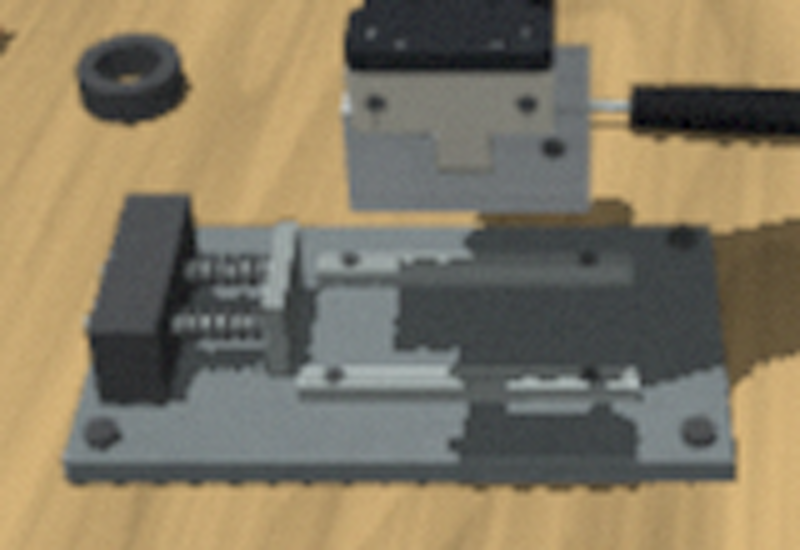

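The held bracket's bottom edge runs from (351,211) to (590,212), matching the prediction of (348..588, 211-212), so it is level and centred in the grip. I'll lower it into the lane.

>>> arm_command:
  moves:
    - [[0,10.5,5],[0,0,0],35]
    - [[0,10.5,30],[0,0,0],35]
    - [[0,10.5,45],[0,0,0],35]
    - [[0,10.5,45],[0,0,0],35]
    - [[0,10.5,45],[0,0,0],35]

```text
time_s: 6.35
position: [0.5209, 0.1796, 0.0765]
ee_rot: [-0.058, 0.998, -0.0, -0.001]
contact_force: [-0.1, 0.3, -2.6]
gripper_width: 0.0474
grip_force: 45.0
```

```bash
python3 - <<'E'
from h import *
f=[.5489,.1814,.1176]
rel(place(f,[(-28,0,42)])[0],f[2])
E
```

```text
shift [-0.  -1.5 34.5] turn [-0.02 -0.06 -0.14] pos [0.5209 0.1796 0.0765] F [-0.1  0.3 -2.6] w 0.0474 g 45.0 t 6.35
```

>>> arm_command:
  moves:
    - [[0,-1.5,15],[0,0,0],35]
    - [[0,-1.5,27],[0,0,0],35]
    - [[0,-1.5,33],[0,0,0],35]
    - [[0,-1.5,33],[0,0,0],35]
    - [[0,-1.5,33],[0,0,0],35]

```text
time_s: 6.85
position: [0.5212, 0.1785, 0.0435]
ee_rot: [-0.058, 0.998, 0.0, -0.0]
contact_force: [-0.4, -0.4, -2.3]
gripper_width: 0.0478
grip_force: 45.0
```

>>> arm_command:
  moves:
    - [[0,0,1.5],[0,0,0],35]
    - [[0,0,1.5],[0,0,0],35]
    - [[0,0,1.5],[0,0,0],35]

```text
time_s: 7.15
position: [0.5216, 0.1785, 0.0425]
ee_rot: [-0.058, 0.998, 0.0, 0.0]
contact_force: [-0.2, -0.7, -3.0]
gripper_width: 0.0478
grip_force: 45.0
```

>>> arm_command:
  moves:
    - [[0,0,1.5],[0,0,0],35]
    - [[0,0,1.5],[0,0,0],35]
    - [[0,0,1.5],[0,0,0],35]

```text
time_s: 7.45
position: [0.5213, 0.1784, 0.0407]
ee_rot: [-0.058, 0.998, 0.0, -0.0]
contact_force: [0.8, 0.2, -2.6]
gripper_width: 0.0474
grip_force: 45.0
```

>>> arm_command:
  moves:
    - [[0,0,1],[0,0,0],35]
    - [[0,0,1],[0,0,0],35]
    - [[0,0,1],[0,0,0],35]

```text
time_s: 7.75
position: [0.5213, 0.1784, 0.0396]
ee_rot: [-0.058, 0.998, -0.0, -0.0]
contact_force: [0.1, -0.4, -2.8]
gripper_width: 0.0478
grip_force: 45.0
```

>>> arm_command:
  moves:
    - [[0,0,1],[0,0,0],35]
    - [[0,0,1],[0,0,0],35]
    - [[0,0,1],[0,0,0],35]

```text
time_s: 8.05
position: [0.5215, 0.1785, 0.039]
ee_rot: [-0.058, 0.998, 0.0, 0.0]
contact_force: [-0.7, -0.4, 1.5]
gripper_width: 0.0477
grip_force: 45.0
```

>>> arm_command:
  moves:
    - [[-6,0,0],[0,0,0],35]
    - [[-12,0,0],[0,0,0],35]
    - [[-18,0,0],[0,0,0],35]
    - [[-22,0,0],[0,0,0],35]
    - [[-22,0,0],[0,0,0],35]

```text
time_s: 8.55
position: [0.5438, 0.1812, 0.039]
ee_rot: [-0.058, 0.998, 0.0, 0.0]
contact_force: [-2.0, -0.9, 4.0]
gripper_width: 0.0475
grip_force: 45.0
```

```bash
cat > m.py <<'E'
from h import *
f=[.5489,.1814,.1176]
s=manip.sense();c,n=np.cos(f[2]),np.sin(f[2]);M=np.array([[c,n],[-n,c]])
y=R.from_quat(s["ee_rot"]).as_matrix()[:,1]
print("fixture xy mm",(M@(s["position"][:2]-f[:2])*1000).round(1),"F",(M@s["contact_force"][:2]).round(1),s["contact_force"][2].round(1),"yaw err",round(np.degrees(np.arctan2(y[1],y[0])-f[2])-90,2),"tilt",R.from_quat(s["ee_rot"]).as_matrix()[:2,2].round(4),"T",s["torque"].round(2))
rel(place(f,[(11.7,0,39)])[0],f[2])
E
python3 m.py
```

```text
fixture xy mm [-5.1  0.4] F [-2.1 -0.7] 4.0 yaw err -0.11 tilt [0.0004 0.0003] T [-0.07  0.5   0.01]
shift [-16.8  -0.4  -0. ] turn [ 0.01  0.02 -0.11] pos [0.5438 0.1812 0.039 ] F [-2.  -0.9  4. ] w 0.0475 g 45.0 t 8.55
```

>>> arm_command:
  moves:
    - [[-3,0,0],[0,0,0],35]
    - [[-6,0,0],[0,0,0],35]
    - [[-8,0,0],[0,0,0],35]
    - [[-8,0,0],[0,0,0],35]

```text
time_s: 8.95
position: [0.55, 0.182, 0.039]
ee_rot: [-0.058, 0.998, -0.0, -0.001]
contact_force: [-6.8, -1.0, 9.3]
gripper_width: 0.0479
grip_force: 45.0
```

```bash
python3 m.py
```

```text
fixture xy mm [1.2 0.5] F [-6.9 -0.2] 9.3 yaw err -0.09 tilt [-0.0022 -0.0005] T [-0.09  1.38  0.02]
shift [-10.5  -0.4  -0.1] turn [-0.02 -0.13 -0.09] pos [0.55  0.182 0.039] F [-6.8 -1.   9.3] w 0.0479 g 45.0 t 8.95
```

>>> arm_command:
  moves:
    - [[-2,0,0],[0,0,0],35]
    - [[-4,0,0],[0,0,0],35]
    - [[-4,0,0],[0,0,0],35]
    - [[-4,0,0],[0,0,0],35]

```text
time_s: 9.35
position: [0.5523, 0.1823, 0.039]
ee_rot: [-0.058, 0.998, -0.001, -0.002]
contact_force: [-10.5, -2.1, 13.1]
gripper_width: 0.0478
grip_force: 45.0
```

```bash
python3 m.py
```

```text
fixture xy mm [3.5 0.5] F [-10.6  -0.8] 13.1 yaw err -0.06 tilt [-0.0048 -0.0014] T [-0.22  2.11  0.06]
shift [-8.2 -0.5 -0. ] turn [-0.05 -0.28 -0.06] pos [0.5523 0.1823 0.039 ] F [-10.5  -2.1  13.1] w 0.0478 g 45.0 t 9.35
```

The push is loading the front edge onto the bed: Fz has reached 13 N and the tilt is 0.3°. I'll ease the downward press, level the tool, then continue.

>>> arm_command:
  moves:
    - [[0,0,-0.4],[0,-0.3,0],35]
    - [[0,0,-0.6],[0,-0.4,0],35]
    - [[-1,0,-0.6],[0,-0.4,0],35]
    - [[-1,0,-0.6],[0,-0.4,0],35]

```text
time_s: 9.75
position: [0.5524, 0.1823, 0.0389]
ee_rot: [-0.058, 0.998, -0.001, 0.0]
contact_force: [-11.9, -2.3, 11.1]
gripper_width: 0.0479
grip_force: 45.0
```

```bash
python3 m.py
```

```text
fixture xy mm [3.6 0.4] F [-12.1  -0.8] 11.1 yaw err -0.05 tilt [ 0.0004 -0.0011] T [-0.07  2.45  0.13]
shift [-8.1 -0.4 -0.1] turn [-0.06  0.01 -0.05] pos [0.5524 0.1823 0.0389] F [-11.9  -2.3  11.1] w 0.0479 g 45.0 t 9.75
```

>>> arm_command:
  moves:
    - [[0,0,-0.5],[0,0,0],35]
    - [[0,0,-1],[0,0,0],35]
    - [[0,0,-1],[0,0,0],35]

```text
time_s: 10.05
position: [0.5532, 0.1823, 0.039]
ee_rot: [-0.058, 0.998, -0.0, 0.001]
contact_force: [-6.0, -0.9, 0.8]
gripper_width: 0.0481
grip_force: 45.0
```

```bash
python3 m.py
```

```text
fixture xy mm [4.4 0.4] F [-6.  -0.2] 0.8 yaw err -0.05 tilt [ 0.0017 -0.0004] T [0.16 1.46 0.16]
shift [-7.3 -0.4 -0. ] turn [-0.03  0.1  -0.05] pos [0.5532 0.1823 0.039 ] F [-6.  -0.9  0.8] w 0.0481 g 45.0 t 10.05
```

>>> arm_command:
  moves:
    - [[-1.5,0,0],[0,0,0],35]
    - [[-3,0,-0.1],[0,0,0],35]
    - [[-4.5,0,-0.2],[0,0,0],35]
    - [[-4.5,0,-0.2],[0,0,0],35]

```text
time_s: 10.45
position: [0.5568, 0.1827, 0.039]
ee_rot: [-0.058, 0.998, -0.0, -0.0]
contact_force: [-8.0, -1.7, 2.1]
gripper_width: 0.0475
grip_force: 45.0
```

```bash
python3 m.py
```

```text
fixture xy mm [8.  0.4] F [-8.2 -0.8] 2.1 yaw err -0.03 tilt [-0.0001 -0.0009] T [0.03 1.83 0.21]
shift [-3.7 -0.4  0. ] turn [-0.05 -0.01 -0.03] pos [0.5568 0.1827 0.039 ] F [-8.  -1.7  2.1] w 0.0475 g 45.0 t 10.45
```

>>> arm_command:
  moves:
    - [[-1.5,0,0],[0,0,0],35]
    - [[-3,0,-0.1],[0,-0.1,0],35]
    - [[-4.5,0,-0.2],[0,-0.1,0],35]
    - [[-4.5,0,-0.2],[0,-0.1,0],35]
    - [[-4.5,0,-0.2],[0,-0.1,0],35]

```text
time_s: 10.95
position: [0.5599, 0.1831, 0.039]
ee_rot: [-0.059, 0.998, -0.001, -0.0]
contact_force: [-11.5, -1.1, 3.3]
gripper_width: 0.048
grip_force: 45.0
```

```bash
python3 m.py; python3 m.py|head -1;python3 - <<'E'
from h import *
import cv2
a=manip.read_camera("side")[:,:,::-1]
cv2.imwrite("pics/s4.png",cv2.resize(a[205:295,205:345],None,fx=5.5,fy=5.5,interpolation=cv2.INTER_CUBIC))
f=[.5489,.1814,.1176]
print(((proj(place(f,[(50,28,55),(60,28,55),(62,24,67),(-38,24,67)]),"side")-[205,205])*5.5+2).round())
E
```

```text
fixture xy mm [11.2  0.4] F [-11.6   0.2] 3.3 yaw err -0.01 tilt [-0.0005 -0.0014] T [0.07 2.43 0.28]
shift [-0.5 -0.4 -0. ] turn [-0.08 -0.04 -0.01] pos [0.5599 0.1831 0.039 ] F [-11.5  -1.1   3.3] w 0.048 g 45.0 t 10.95
fixture xy mm [11.2  0.4] F [-11.6   0.2] 3.3 yaw err -0.01 tilt [-0.0005 -0.0014] T [0.07 2.43 0.28]
[[314. 259.]
 [288. 259.]
 [281. 228.]
 [542. 229.]]
```

View pics/s4.png

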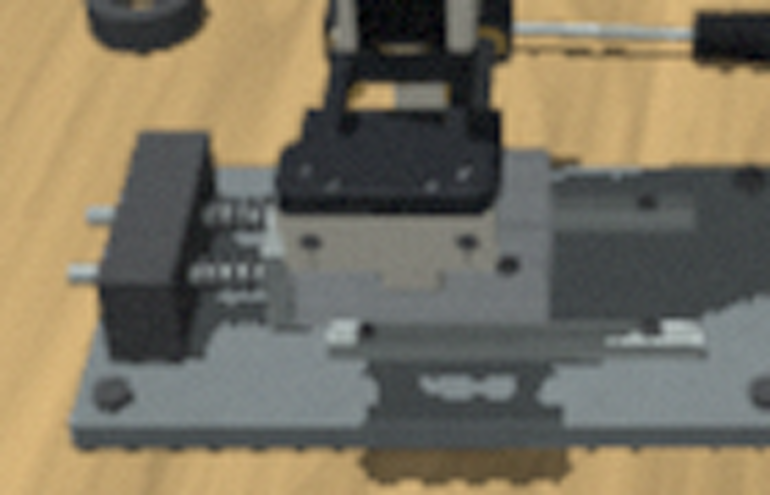

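The bracket sits flat between the rails with its closed end against the stop near (290,280), and the stop rods stick out behind the back block at (80,270). The spring force is about 10 N (11.6 N at the wrist less bed friction). I'll let it settle and recheck.

>>> arm_command:
  moves:
    - [[0,0,0],[0,0,0],35]
    - [[0,0,0],[0,0,0],35]
    - [[0,0,0],[0,0,0],35]
    - [[0,0,0],[0,0,0],35]
    - [[0,0,0],[0,0,0],35]

```text
time_s: 11.5
position: [0.5599, 0.1831, 0.039]
ee_rot: [-0.059, 0.998, -0.001, -0.0]
contact_force: [-11.0, -0.6, 4.2]
gripper_width: 0.0479
grip_force: 45.0
```

```bash
python3 m.py
```

```text
fixture xy mm [11.2  0.4] F [-11.    0.7] 4.2 yaw err -0.01 tilt [-0.0005 -0.0014] T [0.02 2.38 0.25]
shift [-0.5 -0.4  0. ] turn [-0.08 -0.04 -0.01] pos [0.5599 0.1831 0.039 ] F [-11.   -0.6   4.2] w 0.0479 g 45.0 t 11.5
```

Steady, so I'm handing it in.

```bash
python3 -c "
from bench import manip
print(manip.sign_off())"
```

```text
the job is handed in; nothing more can be done
None
```

The bracket is on the bed between the rails, flat and square against the stop, still gripped at 45 N and pressed at about 10 N (estimated: 11 N at the wrist less bed friction, stop pushed in about 11 mm of 28); the job is handed in at about 11.5 s, with no verdict returned.

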